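# Get the ink pad out from behind the stamp and the bottle

### The arm

A 6-joint arm with a two-finger parallel gripper is mounted at the origin on the work surface; the furniture and walls round the work are solid. World frame = base frame: x ahead of the robot, y to its left, z up, the work surface at z = 0. Lengths are in mm, angles in rad, forces in N, time in s.
With the tool pointing down it reaches from about 225 to 875 mm from the base axis. Payload 3.4 kg.
Tool frame: the origin (TCP) lies at the very end of the fingers, on their centre line; the grasp point (between the pads) lies 19 mm behind it; z points along the fingers, y is the line along which they close (so a half turn about z gives the same grasp; the last joint's range is limited). The gripper opens to 85 mm and grips with 20 to 120 N. Pads are 22 mm wide; open, the fingers measure 114 mm over their backs; the gripper's body (76 mm by 85 mm) begins 54 mm behind the grasp point. The pads swing forward as they close: fully open they stand 13 mm farther back than shut.
Start: joints at [-1.305, 0.276, 1.505, -0, 1.361, -0.121], TCP at [216.907, -532.554, 231.328] pointing down, gripper open.
Joint ranges: [-2.89, 2.89], [-0.75, 2.08], [0.22, 2.7], [-1.18, 4.32], [0.11, 2.71], [-2.7, 2.7]. Speed limits (rad/s): [2.57, 2.57, 3.14, 3.14, 3.14, 3.14].

### API

Orientations are given as a unit quaternion [w, x, y, z].
In Python, from station import * gives the robot as it stands. The module is installed in compiled form; this text tells all that it offers. Calls block until the motion is done:
- move_pose(position, orientation): joint-space move of the TCP to a pose.
- move_l(position, rot=None, v=150, max_force=None): straight line of the TCP; rot=None keeps the orientation; v is the mean speed in mm/s. With max_force (N) it stops when the force on the tool has changed by that much, and returns True; else False.
- movej(angles): joint-space move.
- command_gripper(opening, effort=None): finger opening in mm; effort is the grip in N (None keeps the last); returns when the fingers have stopped.
- dwell(seconds).
- solve_ik(position, orientation): joint angles nearest the present ones, or None.
- get_obs(): the state.
- snapshot(name): name is "side" or "top"; returns (picture, depth): 420x560x3 uint8, red, green, blue; 420x560 float32, mm along the optical axis (not along the pixel's ray), 0 where there is no reading.
- get_calibration(name): a dict with "fovy" (degrees; the focal length in pixels is half the picture's height over the tangent of half this angle, whatever the lens; pixels are square), "cx", "cy" (the principal point, pixels), "extrinsics" (4x4, takes a point from camera to world coordinates). Camera axes: x right, y down, z forward; pixel columns grow to the right and rows downward; lengths in mm; the calibration is good to about 2 mm. A picture is of the moment at which its call begins. get_calibration takes no time and is no camera call.
A pose or a line that the arm cannot do raises MotionError and nothing moves.
- hand_in(): hands the job in; it is judged then, once.
The state is a dict: "clock": time; "qpos": joint angles; "joint_vel": joint speeds; "effort": joint torques, N m; "ee_pos": TCP position; "eef_rot": TCP orientation; "wrist_force": force on the tool from outside, world axes, zero at the start; "ft_torque": the same for the moment, N m; "gripper_width": finger opening in mm; "gripper_force": force on a finger pad.
Only numpy, scipy, OpenCV 4.12 (cv2) and the standard library are available. Lean on these libraries where they do the work, as an engineer would, in place of code of your own. Each camera call takes 0.05 s, during which the arm holds its last target. There are 200 camera calls.

### The job

I need the ink pad that lies at the back of the wooden desk tidy: first lift the rubber stamp and the ink bottle in front of it over into the empty side tray and let both stand there, then take the ink pad out and lay it flat in the middle of the cork mat, its long side along the mat's long side. After that put the stamp and the bottle back in the tidy, upright, each on the very spot where it stood at the start (turning does not matter). Don't tip the stamp or the bottle over at any time, and leave the hand bell and the stapler where they are.

Things in the scene. Friction and masses are not known exactly. Their poses are not given: they have to be found in the camera images.
- tidy: Wooden desk tidy fixed to the desk: shallow tray 200 mm deep (x) by 160 mm wide (y). Floor 6 mm thick; front lip and sides 14 mm high, back wall (+x) 34 mm, all walls 8 mm thick. Origin: centre of underside. At the start the pad lies in it about 13 mm to +x, 48 mm clear of the back; stamp and bottle stand in front of it, about 57 mm to -x and 32 mm to either side (sides vary), 11 mm from the pad.
- ink_pad: Flat green and black stamp pad tin, a block 62 mm (its x) by 92 mm (its y, the long side) by 18 mm high, 0.07 kg. Origin: centre of its underside; z up. Grasp across the 62 mm, when nothing stands before it.
- ink_bottle: Ink bottle with a square dark body 52 x 52 mm, 42 mm high, and above it a round black cap of 36 mm diameter from 42 to 62 mm height (fixed to the body). 0.14 kg. Origin: centre of its underside; z up. Can be held by the cap.
- rubber_stamp: Rubber stamp: wooden foot 28 mm (its x) by 56 mm (its y) and 12 mm high, with a dark red turned handle upright on its centre, a thin neck of 18 mm up to 34 mm height and a knob of about 25 mm diameter from 34 to 67 mm height. 0.05 kg. Origin: centre of its underside; z up. Hold it by the knob. At the start its 56 mm run front to back in the tidy.
- side_tray: Empty shallow wooden tray fixed to the desk, 180 mm long (its x) by 112 mm wide (its y), 16 mm high, walls and floor 5 mm thick. Origin: centre of its underside. Stands to one side of the tidy, left or right.
- cork_mat: Flat cork mat fixed to the desk, 120 mm (its x, the long side) by 90 mm (its y), 4 mm thick. Origin: centre of its underside. Lies to the other side of the tidy.
- bell: Bystander: brass-coloured hand bell, 62 mm wide, 89 mm high, loose. Origin: centre of its underside.
- stapler: Bystander: red and black stapler, 38 x 150 x 52 mm, loose, lying along its y. Origin: centre of its underside.
Things that resemble listed ones, but are neither listed nor needed, are in the scene too. There is more than one size of the ink_pad; the one meant has the size given above.

How it is judged:
By the outcome, as a careful person would: the job done as asked, in the order asked, and still so for the second after the job is handed in, with the robot touching nothing.
It also fails if it takes over 104 s, if anything falls off the work surface, if the arm or the gripper's body presses on something with over 40 N, if the wrist force passes 120 N, or if a joint passes its speed limit or range.

## Working session

There is one attempt and no reset: what is moved stays moved. The work goes in short steps, each a Python script; the robot and the scene stay as the last script left them, time stands still between calls to the robot, and variables do not carry over. Pictures are saved under pics/ and viewed, at most 14 in all, crops included, and the job is handed in when it is done.

```bash
mkdir -p pics; cat > h.py <<'E'
from station import *
import numpy as np, cv2
def snap(n,f):
    p,d=snapshot(n); cv2.imwrite('pics/'+f+'.png',p[:,:,::-1]); np.savez('pics/'+f+'.npz',p=p,d=d); return p,d
def cloud(n,d):
    c=get_calibration(n); f=210/np.tan(np.radians(c['fovy'])/2)
    v,u=np.mgrid[0:420,0:560]; P=np.stack([(u-c['cx'])/f*d,(v-c['cy'])/f*d,d],-1)
    E=np.array(c['extrinsics']); return P@E[:3,:3].T+E[:3,3]
E
python3 - <<'E'
from h import *
for n in('top','side'):
    p,d=snap(n,n+'0'); c=get_calibration(n); print(n,c); print((d>0).mean())
E
```

```text
top {'fovy': 47.20067861538918, 'cx': 276.37200111866855, 'cy': 212.94630127962398, 'extrinsics': array([[ 1.56445605e-02, -9.93649900e-01,  1.11423178e-01,
         3.83000796e+02],
       [-9.99432830e-01, -1.88637185e-02, -2.78958532e-02,
        -6.93426235e+01],
       [ 2.98205672e-02, -1.10923564e-01, -9.93381446e-01,
         1.07692498e+03],
       [ 0.00000000e+00,  0.00000000e+00,  0.00000000e+00,
         1.00000000e+00]])}
0.9958503401360544
side {'fovy': 54.0381220130364, 'cx': 279.703803423655, 'cy': 207.8343133163349, 'extrinsics': array([[-8.33503118e-01, -3.26693127e-01,  4.45582936e-01,
         4.83429810e+01],
       [-5.52248548e-01,  4.67568317e-01, -6.90218379e-01,
         6.08446369e+02],
       [ 1.71491368e-02, -8.21371700e-01, -5.70135455e-01,
         6.30123221e+02],
       [ 0.00000000e+00,  0.00000000e+00,  0.00000000e+00,
         1.00000000e+00]])}
0.9465178571428572
```

View pics/top0.png

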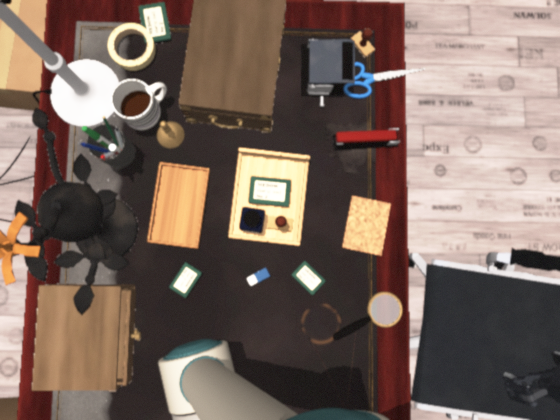

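View pics/side0.png

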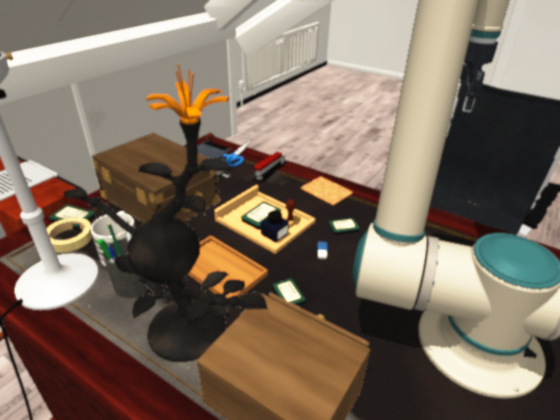

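The top view shows the tidy at (270,197), with the pad at (270,191), the bottle at (252,220) and the stamp at (281,223). The side tray is at (179,206) and the mat at (367,225). There are four green pads, at (270,191), (185,280), (308,278) and (155,22). Only the one in the tidy looks full size. A second stamp at (363,40) is a lookalike. Next I'll measure and enlarge.

```bash
cat >> h.py <<'E'
def rect(mask,P,z,n='top'):
    """largest contour of mask -> min-area rect on plane z, in world"""
    cs,_=cv2.findContours(mask.astype(np.uint8),cv2.RETR_EXTERNAL,cv2.CHAIN_APPROX_NONE)
    c=max(cs,key=cv2.contourArea)[:,0,:]
    w=ray(n,c,z)
    return cv2.minAreaRect(w.astype(np.float32)),c.mean(0)
def ray(n,uv,z):
    c=get_calibration(n); f=210/np.tan(np.radians(c['fovy'])/2); uv=np.atleast_2d(uv)
    D=np.c_[(uv[:,0]-c['cx'])/f,(uv[:,1]-c['cy'])/f,np.ones(len(uv))]
    E=np.array(c['extrinsics']); D=D@E[:3,:3].T; o=E[:3,3]
    return (o+D*((z-o[2])/D[:,2])[:,None])[:,:2]
E
python3 - <<'E'
from h import *
z=np.load('pics/top0.npz');p,d=z['p'],z['d'];P=cloud('top',d)
s=np.load('pics/side0.npz');ps,S=s['p'],cloud('side',s['d'])
a=cv2.resize(p[140:260,140:400],None,fx=3,fy=3,interpolation=cv2.INTER_CUBIC)
cv2.imwrite('pics/crop1.png',a[:,:,::-1])
H=cv2.cvtColor(p,cv2.COLOR_RGB2HSV)
for (u,v) in [(270,191),(253,215),(281,221),(179,206),(367,225),(245,200),(272,155),(170,130),(367,137),(200,245),(330,245),(185,280),(308,278),(155,22),(83,215),(230,60)]:
    print((u,v),P[v,u].round(0),H[v,u])
for (u,v) in [(262,213),(272,225),(290,205),(230,262),(325,190)]: print('side',(u,v),S[v,u].round(0))
# height map of the work region
M=(P[...,0]>250)&(P[...,0]<700)&(abs(P[...,1]+40)<250)
zz=np.clip(P[...,2],-10,110); 
b=cv2.resize(((zz+10)*2.1).astype(np.uint8)[140:260,140:400],None,fx=3,fy=3,interpolation=cv2.INTER_NEAREST)
cv2.imwrite('pics/z1.png',np.vstack([cv2.cvtColor(a[:300],cv2.COLOR_RGB2BGR),cv2.cvtColor(b[:300],cv2.COLOR_GRAY2BGR)]))
E
```

```text
(270, 191) [550. -84.  22.] [ 26   7 255]
(253, 215) [491. -48.  66.] [ 0 41 25]
(281, 221) [ 479. -108.   73.] [  5 176 126]
(179, 206) [515. 118.   5.] [ 17 124 251]
(367, 225) [ 480. -304.    4.] [ 20  93 254]
(245, 200) [532. -28.   2.] [ 27  53 255]
(272, 155) [632. -87.  21.] [ 15 113 172]
(170, 130) [679. 139.  39.] [ 17 113 117]
(367, 137) [ 671. -296.   47.] [  1 196 176]
(200, 245) [429.  70.  -4.] [ 3 62 45]
(330, 245) [ 434. -222.   -4.] [11 57 49]
(185, 280) [351.  98.  12.] [ 26   7 255]
(308, 278) [ 360. -171.   12.] [ 27   9 255]
(155, 22) [938. 187.  20.] [ 23  27 250]
(83, 215) [468. 247. 227.] [170  21  37]
(230, 60) [805.   4. 126.] [ 14 104 118]
side (262, 213) [544. -77.  27.]
side (272, 225) [479. -26.  49.]
side (290, 205) [475. -99.  66.]
side (230, 262) [510.  93.   6.]
side (325, 190) [ 480. -296.    5.]
```

View pics/z1.png

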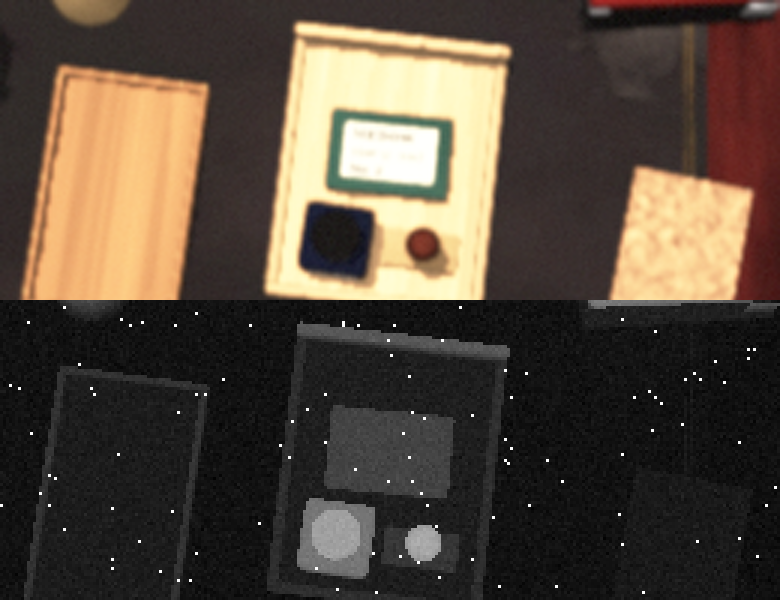

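View pics/crop1.png

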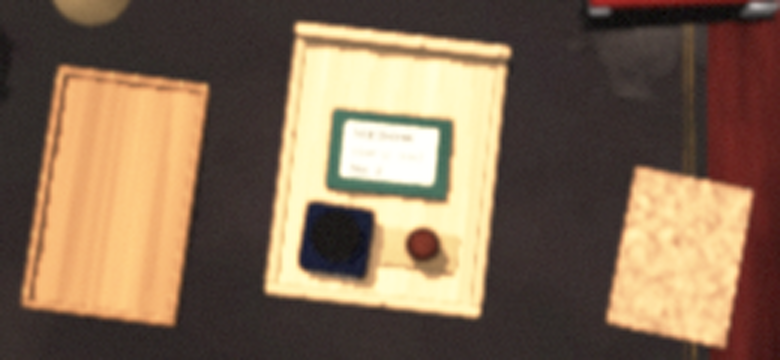

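The crop confirms it. The pad in the tidy, crop (390,155), spans about 41 x 27 px, roughly 92 x 62 mm, and its top is near z=24, so it is the one meant. The pads at (185,280), (308,278) and (155,22) are smaller or lie outside the tidy. The height map shows the stamp's foot running across the tidy, which doesn't matter for gripping the knob.

```bash
cat > meas.py <<'E'
from h import *
def box(u0,v0,u1,v1):
    m=np.zeros((420,560),bool); m[v0:v1,u0:u1]=1; return m
def blob(m,z):
    m=cv2.morphologyEx(m.astype(np.uint8),cv2.MORPH_OPEN,np.ones((2,2)))
    r,c=rect(m,None,z); 
    n,l,s,ce=cv2.connectedComponentsWithStats(m); i=1+np.argmax(s[1:,4])
    return 'rect c %s size %s ang %.1f'%(np.round(r[0],1),np.round(r[1],1),r[2]),'centroid',ray('top',ce[i],z).round(1)
def all_(f):
    z=np.load('pics/%s.npz'%f);p,d=z['p'],z['d'];P=cloud('top',d);H=cv2.cvtColor(p,cv2.COLOR_RGB2HSV)
    Z=cv2.medianBlur(P[...,2].astype(np.float32),3); V=H[...,2]; h=H[...,0]; s=H[...,1]
    print('tidy',blob(box(220,140,315,250)&(((V>110)&(h<35))|(Z>6)),14))
    print('tray',blob(box(140,155,215,255)&(V>110),16))
    print('mat',blob(box(335,190,395,260)&(V>120)&(h>12)&(s<170),4))
    return p,P,Z,H
E
python3 - <<'E'
from meas import *
p,P,Z,H=all_('top0')
print('pad',blob(box(245,172,295,207)&(Z>14),24))
print('bottle',blob(box(236,204,267,236)&(Z>25),48)); print('cap',blob(box(236,204,267,236)&(Z>57),68))
print('foot',blob(box(267,211,296,234)&(Z>10),18)); print('knob',blob(box(270,210,292,234)&(Z>50),70))
print('knobc',blob(box(270,210,292,234)&(H[...,1]>130)&(H[...,0]<12)&(H[...,2]<170),70))
s=np.load('pics/side0.npz');S=cloud('side',s['d']);hs=cv2.cvtColor(s['p'],cv2.COLOR_RGB2HSV)
for n,c,(x,y) in (('top',P,(0,0)),('side',S,(0,0))):
    def med(x0,x1,y0,y1,z0,z1):
        m=(c[...,0]>x0)&(c[...,0]<x1)&(c[...,1]>y0)&(c[...,1]<y1)&(c[...,2]>z0)&(c[...,2]<z1); q=c[m]; return len(q),q.mean(0).round(1),q.min(0).round(),q.max(0).round()
    print(n,'cap',med(455,525,-80,-15,58,80)); print(n,'knob',med(455,510,-130,-85,55,85)); print(n,'padtop',med(500,600,-150,-20,15,35))
    m=(c[...,0]>380)&(c[...,0]<680)&(c[...,1]>100)&(c[...,1]<260)&(c[...,2]>60)&(c[...,2]<420)
    for x0 in range(380,680,40):
        q=c[m&(c[...,0]>=x0)&(c[...,0]<x0+40)]
        if len(q)>5: print(x0,len(q),np.sort(q[:,1])[3].round(),q[:,2].max().round())
def R(a): # tool y along world angle a (deg), z down
    a=np.radians(a); y=np.array([np.cos(a),np.sin(a),0]); zz=np.array([0,0,-1.]); return np.c_[np.cross(y,zz),y,zz]
from scipy.spatial.transform import Rotation as T
for nm,pos,a in (('cap',(480,-48,51),-5),('cap',(480,-48,51),175),('tray',(510,118,150),-5),('tray',(510,118,150),175),('mat',(480,-300,4),85),('mat',(480,-300,4),-95)):
    q=T.from_matrix(R(a)).as_quat()[[3,0,1,2]]; j=solve_ik(list(pos),list(q)); print(nm,a,None if j is None else np.round(j,2))
E
```

```text
tidy ('rect c [538.7 -84.6] size [164.  209.1] ang 84.4', 'centroid', array([[537.1, -83.8]]))
tray ('rect c [515.2 116.4] size [114.9 183.2] ang 83.6', 'centroid', array([[514. , 116.5]]))
mat ('rect c [ 478.1 -303.7] size [ 90.6 124.1] ang 79.1', 'centroid', array([[ 477.1, -303.8]]))
pad ('rect c [549.3 -84.8] size [91.5 62.1] ang 85.6', 'centroid', array([[549.1, -84.7]]))
bottle ('rect c [482.4 -47.7] size [51.6 52.5] ang 82.9', 'centroid', array([[482.2, -47.6]]))
cap ('rect c [482.4 -47.6] size [33.9 31.6] ang 1.1', 'centroid', array([[483.2, -47.7]]))
foot ('rect c [ 480.  -109.4] size [55.6 31.9] ang 83.4', 'centroid', array([[ 478.7, -109.1]]))
knob ('rect c [ 478.  -108.7] size [23.3 23.2] ang 1.0', 'centroid', array([[ 477.9, -108.9]]))
knobc ('rect c [ 475.9 -108.7] size [19. 19.] ang 1.0', 'centroid', array([[ 476.2, -108.8]]))
top cap (221, array([485.4, -45.4,  66.1]), array([468., -61.,  58.]), array([502., -29.,  72.]))
top knob (117, array([ 480.2, -106.9,   67.7]), array([ 469., -119.,   59.]), array([493., -95.,  74.]))
top padtop (1131, array([551.6, -82.5,  22.2]), array([ 519., -130.,   15.]), array([586., -36.,  28.]))
380 663 199.0 419.0
420 420 231.0 234.0
460 726 227.0 239.0
500 501 230.0 232.0
580 247 225.0 142.0
620 184 221.0 149.0
660 133 139.0 142.0
side cap (154, array([481.7, -39.4,  67.5]), array([466., -60.,  58.]), array([501., -25.,  72.]))
side knob (94, array([ 476.5, -100.7,   67.4]), array([ 467., -115.,   55.]), array([489., -92.,  76.]))
side padtop (511, array([551.6, -71.6,  24.9]), array([ 500., -128.,   15.]), array([584., -20.,  35.]))
380 722 200.0 372.0
420 200 240.0 234.0
460 93 242.0 240.0
620 54 227.0 147.0
660 265 233.0 143.0
cap -5 [-0.24  0.32  1.96 -0.    0.86 -0.16]
cap 175 None
tray -5 [ 0.09  0.26  1.74 -0.    1.14  0.18]
tray 175 None
mat 85 [-0.68  0.48  1.83 -0.    0.84 -2.17]
mat -95 [-0.68  0.48  1.83 -0.    0.84  0.98]
```

```bash
cat >> h.py <<'E'
from scipy.spatial.transform import Rotation as T
def Q(a):
    a=np.radians(a); y=np.array([np.cos(a),np.sin(a),0]); zz=np.array([0,0,-1.])
    return list(T.from_matrix(np.c_[np.cross(y,zz),y,zz]).as_quat()[[3,0,1,2]])
def pick(x,y,z,a,op,eff,up=150,pre=True):
    command_gripper(op)
    if pre: move_pose([x,y,up],Q(a))
    else: move_l([x,y,up],Q(a),v=220)
    hit=move_l([x,y,z+25],v=200)
    hit=move_l([x,y,z],v=60,max_force=10)
    command_gripper(0,eff); o=get_obs()
    print('pick hit',hit,'tcp',np.round(o['ee_pos'],1),'w',round(o['gripper_width'],1),'f',o['gripper_force'],'t',round(o['clock'],1))
def carry(x,y,z,a,op,up=150):
    p=get_obs()['ee_pos']; move_l([p[0],p[1],up],v=180)
    move_l([x,y,up],Q(a),v=220); move_l([x,y,z+25],v=200)
    o=get_obs(); print('held w',round(o['gripper_width'],1))
    hit=move_l([x,y,z],v=50,max_force=8); o=get_obs(); print('place hit',hit,np.round(o['ee_pos'],1))
    command_gripper(op); move_l([x,y,up],v=220); print('t',round(get_obs()['clock'],1))
E
python3 - <<'E'
from h import *
pick(480.2,-106.9,42,-6,50,30)
carry(475.8,123.4,42-6+5.5,-6,50)
snap('top','top1')
E
```

```text
pick hit False tcp [ 480.  -106.9   42.3] w 22.2 f 29.386393984314054 t 3.9
held w 22.3
place hit True [475.1 123.4  41.2]
t 8.0
```

View pics/top1.png

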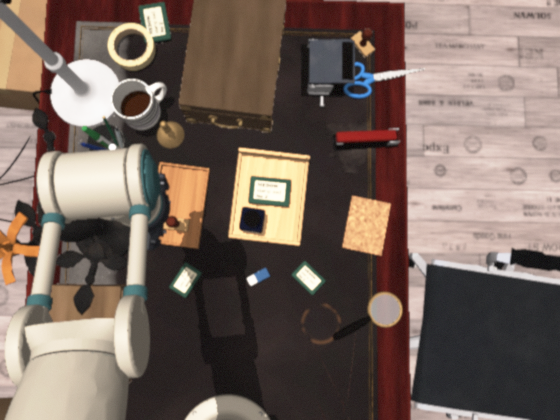

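The picture shows the stamp standing in the side tray at about (171,222). The pad and bottle haven't moved. Next is the bottle.

```bash
python3 - <<'E'
from h import *
pick(485,-45.4,51,-6,60,40)
carry(559.2,114,51-6+5.5,-6,60)
move_pose([540,-84,150],Q(-5))
snap('top','top2')
E
```

```text
pick hit False tcp [484.9 -45.5  51.5] w 33.1 f 39.52956241933862 t 10.4
held w 33.2
place hit True [558.6 114.   50.5]
t 14.1
```

View pics/top2.png

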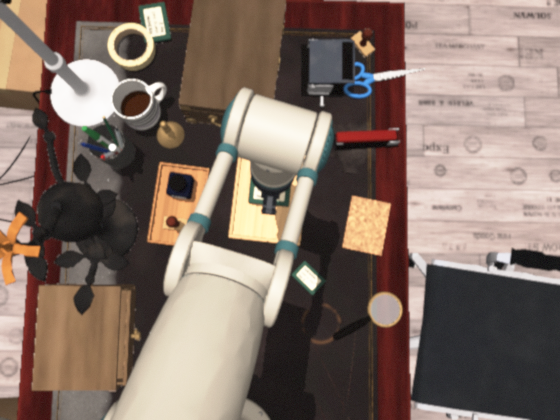

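Both now stand in the tray, the bottle at (181,186) and the stamp at (172,222). I'll check the camera bias against the known placements and then pick the pad.

```bash
cat >> meas.py <<'E'
def top(f,u0,v0,u1,v1,zmin,zp):
    z=np.load('pics/%s.npz'%f); Z=cv2.medianBlur(cloud('top',z['d'])[...,2].astype(np.float32),3)
    m=(box(u0,v0,u1,v1)&(Z>zmin)).astype(np.uint8); n,l,s,ce=cv2.connectedComponentsWithStats(m); i=1+np.argmax(s[1:,4])
    c,_=cv2.findContours((l==i).astype(np.uint8),0,1); r=cv2.minAreaRect(ray('top',max(c,key=len)[:,0],zp).astype(np.float32))
    return ray('top',ce[i],zp)[0].round(1),s[i,4],'ang %.1f'%r[2],np.round(r[1],1)
E
python3 - <<'E'
from meas import *
for zmin,zp in((57,68),(25,48)):
    print('bottle',top('top0',236,204,267,236,zmin,zp),top('top2',165,168,197,202,zmin,zp-1))
for zmin,zp in((50,70),):
    print('knob',top('top0',270,208,292,234,zmin,zp),top('top2',160,208,186,232,zmin,zp-1))
pick(551.5,-82.5,5,-5,85,40)
p=get_obs(); print(p['wrist_force'])
move_l([551.5,-82.5,120],v=150); print(get_obs()['gripper_width'])
snap('top','top3'); snap('side','side3')
E
```

```text
bottle (array([485.2, -45.5]), np.int32(220), 'ang 1.1', array([33.9, 31.6])) (array([558.1, 113.3]), np.int32(229), 'ang 2.1', array([34.5, 33.7]))
bottle (array([484.3, -45.4]), np.int32(581), 'ang 82.9', array([51.7, 52.5])) (array([556.7, 111.9]), np.int32(604), 'ang 81.9', array([53.7, 53.4]))
knob (array([ 480. , -106.8]), np.int32(117), 'ang 1.0', array([23.3, 23.2])) (array([474.9, 121.6]), np.int32(121), 'ang 2.2', array([25.3, 22.9]))
pick hit False tcp [552.  -82.6   5.5] w 60.9 f 44.68045949935913 t 17.3
[ 1.16383452 -0.47840441  2.5462975 ]
61.02100462501925
```

View pics/side3.png

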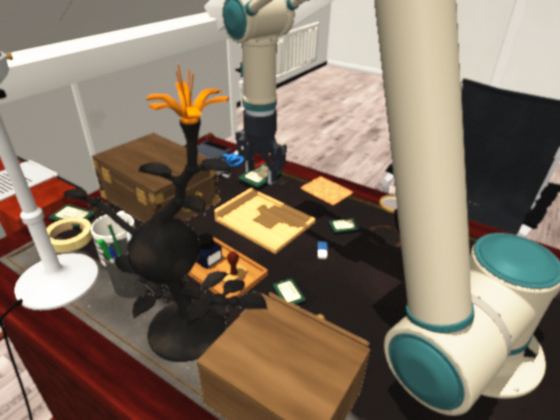

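The pad hangs level in the gripper at about (257,177), and the camera bias is within about 1 mm. I'll measure the mat again with the clean method and place the pad.

```bash
cat >> meas.py <<'E'
def mat(f):
    p=np.load('pics/%s.npz'%f)['p']; H=cv2.cvtColor(p,cv2.COLOR_RGB2HSV)
    m=(box(335,190,395,260)&(H[...,2]>120)&(H[...,0]>10)&(H[...,1]<170)).astype(np.uint8); m=cv2.morphologyEx(cv2.morphologyEx(m,cv2.MORPH_CLOSE,np.ones((5,5))),cv2.MORPH_OPEN,np.ones((5,5)))
    n,l,s,ce=cv2.connectedComponentsWithStats(m); i=1+np.argmax(s[1:,4]); c,_=cv2.findContours((l==i).astype(np.uint8),0,1)
    r=cv2.minAreaRect(ray('top',max(c,key=len)[:,0],4).astype(np.float32)); return ray('top',ce[i],4)[0],r
E
python3 - <<'E'
from meas import *
print(mat('top0')); c,r=mat('top1'); print(c,r)
a=r[2]-180 if r[1][0]<r[1][1] else r[2]-90; print(a)
x,y=r[0]
move_l([480,-200,120],Q(-50),v=220)
carry(x,y,5-6+4+1,a,72,up=120)
move_pose([475.8,123.4,150],Q(-6))
snap('top','top4')
print('pad',top('top4',335,190,400,262,13,22), 'start',top('top0',245,172,295,207,14,24))
im=cv2.imread('pics/top4.png'); cv2.imwrite('pics/crop4.png',cv2.resize(im[130:270,140:400],None,fx=3,fy=3,interpolation=cv2.INTER_CUBIC))
E
```

```text
(array([ 479.25000835, -301.79841954]), ((480.1412658691406, -302.251708984375), (92.74156188964844, 124.1672134399414), 79.1381607055664))
[ 479.40587107 -301.91145663] ((479.6073913574219, -302.1940612792969), (92.65351104736328, 123.0969009399414), 79.1381607055664)
-100.8618392944336
held w 61.2
place hit True [ 479.1 -301.8    3.5]
t 22.6
pad (array([ 480.8, -301.3]), np.int32(1142), 'ang 79.6', array([62.3, 91.6])) start (array([551.2, -82.4]), np.int32(1138), 'ang 85.6', array([91.5, 62.1]))
```

View pics/crop4.png

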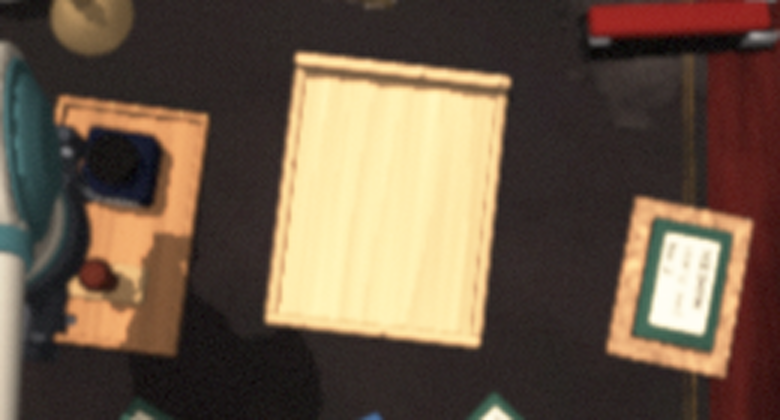

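The pad lies flat on the mat, at crop (683,285), within about 1 mm of the centre and 0.5° of the mat's axis. Stamp and bottle still stand in the tray. I'll put both back now.

```bash
python3 - <<'E'
from meas import *
pick(475.3,123.4,41.3,-6,50,30)
carry(480.2,-106.9,42.5,-6,50)
pick(558.8,114,50.5,-6,60,40)
carry(485.2,-45.4,51.5,-6,60)
move_pose([300,-380,230],Q(-40))
snap('top','top5'); snap('side','side5')
for n,b,zs in(('bottle',(236,204,267,236),((57,68),(25,48))),('knob',(270,208,292,234),((50,70),)),('foot',(267,208,298,236),((10,18),))):
    for zm,zp in zs: print(n,top('top0',*b,zm,zp),top('top5',*b,zm,zp))
print('pad',top('top5',335,190,400,262,13,22))
im=cv2.imread('pics/top5.png'); cv2.imwrite('pics/crop5.png',cv2.resize(im[120:270,140:400],None,fx=3,fy=3,interpolation=cv2.INTER_CUBIC))
E
```

```text
pick hit False tcp [475.1 123.5  41.6] w 22.5 f 29.3848538515158 t 26.3
held w 22.3
place hit True [ 479.6 -106.8   42.5]
t 30.4
pick hit False tcp [558.7 114.1  51.1] w 33.5 f 39.58121392788598 t 33.0
held w 33.6
place hit True [484.8 -45.3  52. ]
t 36.7
bottle (array([485.2, -45.5]), np.int32(220), 'ang 1.1', array([33.9, 31.6])) (array([484.8, -45.4]), np.int32(222), 'ang 1.1', array([33.9, 31.6]))
bottle (array([484.3, -45.4]), np.int32(581), 'ang 82.9', array([51.7, 52.5])) (array([484. , -45.2]), np.int32(582), 'ang 82.3', array([51.7, 52.8]))
knob (array([ 480. , -106.8]), np.int32(117), 'ang 1.0', array([23.3, 23.2])) (array([ 480.2, -106.8]), np.int32(117), 'ang 0.9', array([23.3, 23.2]))
foot (array([ 480.9, -106.9]), np.int32(329), 'ang 83.4', array([55.6, 31.9])) (array([ 480.9, -106.9]), np.int32(329), 'ang 83.4', array([55.6, 31.9]))
pad (array([ 480.9, -301.3]), np.int32(1138), 'ang 79.3', array([61.8, 91.6]))
```

View pics/crop5.png

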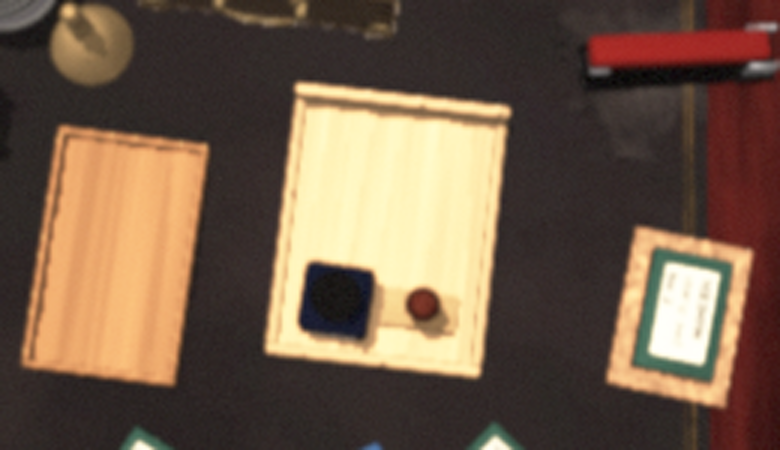

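The bottle, crop (337,299), and the stamp, crop (423,304), stand within 0.5 mm of their starting spots. The pad is centred on the mat, and the bell and stapler haven't been touched.

```bash
python3 -c "
from station import *
print(hand_in())"
```

```text
the job is handed in; nothing more can be done
None
```

The job is done and handed in: the pad lies flat within about 1 mm of the mat's centre and well under 1° off its long side, the stamp and bottle stand upright within 0.5 mm of their starting spots, and the bell and stapler were left alone (about 37 s on the robot's clock).

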